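Ram the wiper plug and piston home in a clay cartridge

ROBOT

A 6-joint arm with a two-finger parallel gripper is mounted at the origin on a cart in front of the work surface, level with it; the furniture and walls round the work are solid. World frame = base frame: x ahead of the robot, y to its left, z up, the work surface at z = 0. Lengths are in m, angles in degrees, forces in N, time in s.
With the tool pointing down it reaches from about 0.35 to 0.85 m from the base axis. Payload 8.1 kg.
Tool frame: the origin (TCP) lies midway between the tips of the shut fingers; the grasp point (between the pads) lies 19 mm behind it; z points along the fingers, y is the line along which they close (so a half turn about z gives the same grasp; the last joint's range is limited). The gripper opens to 85 mm and grips with 20 to 120 N. Pads are 22 mm wide; open, the fingers measure 114 mm over their backs; the gripper's body (76 mm by 85 mm) begins 54 mm behind the grasp point. The pads swing forward as they close: fully open they stand 13 mm farther back than shut.
Start: joints at [-68.778, 7.471, 85.268, -0, 87.261, -4.893], TCP at [0.264, -0.539, 0.231] pointing down, gripper open.
Joint ranges: [-169.43, 169.43], [-51.17, 129.36], [1.28, 143.12], [-76.62, 256.62], [0, 156.53], [-152.29, 152.29]. Speed limits (degrees/s): [136.94, 136.94, 159.86, 180, 180, 180].

INTERFACE

Orientations are given as a 3x3 rotation matrix whose columns are the frame's x, y, z axes.
In Python, from cell import bot, eyes, sign_off gives the robot as it stands (bot), with the cameras (eyes) and the job as plain functions.
- The arm moves only by the shell command python3 inch.py 'ROWS' [OPENING]. ROWS is rows parted by semicolons, their numbers by spaces, 1 to 5 of them, each of 6 numbers: dx, dy, dz in m, then a rotation vector rx, ry, rz in degrees; each row is the pose to reach, as a shift and turn from the pose commanded when the command began, along the tool's axes at that moment; what a row does not reach only later rows make up. A row lasts 1/8 s, in which the tool goes at most 0.0625 m and 10.7 degrees, less where a joint would pass 70% of its speed; a pose out of reach is approached as far as the arm can. OPENING is the finger opening in m, set as the command begins (- or left out keeps the last). The fingers move at their own pace and stop on an object; the grip force is fixed at half the most. Time passes only in rows, so rows that do not move let the fingers close. It prints the time, the measured TCP pose, the force, the opening and the grip force at its end.
- bot.get_obs(): the state, without advancing time (a new reading comes with each control period).
- eyes.camera(name): name is "side" or "top" or "wrist"; returns the picture (480x640x3 uint8, red, green, blue); there is no depth.
- eyes.get_calibration(name): a dict with "mtx" (3x3 intrinsics, pixels), "T" (4x4, takes a point from camera to world coordinates). Camera axes: x right, y down, z forward; pixel columns grow to the right and rows downward; lengths in m; the calibration is good to about 2 mm. A picture is of the moment at which its call begins: read the wrist's pose just before it. get_calibration takes no time and is no camera call; for the wrist camera it gives the pose at the moment of the call.
- sign_off(): hands the job in; it is judged then, once.
The state is a dict: "t": time; "qpos": joint angles; "qd": joint speeds; "tau": joint torques, N m; "tool_pos": TCP position; "eef_rot": TCP orientation; "ft_force": force on the tool from outside, world axes, zero at the start; "wrist_torque": the same for the moment, N m; "grip_width": finger opening in m; "finger_force": force on a finger pad.
Only numpy, scipy, OpenCV 4.12 (cv2) and the standard library are available. Lean on these libraries where they do the work, as an engineer would, in place of code of your own. Each camera call takes 0.05 s, during which the arm holds its last target. There are 200 camera calls.

TASK

Get the clay printer's cartridge ready for filling: set the blue wiper plug upright in the mouth of the clear tube, tapered end down, and let go of it; then take the rammer and drive the plug down the tube until it has pushed the black piston hard against the bottom with no gap left between them. Stand the rammer back upright in the terracotta saucer and leave the things around undisturbed.

Things in the scene. Friction and masses are not known exactly. Their poses are not given: they have to be found in the camera images.
- stand: filling stand screwed to the bench, fixed, holding the clear cartridge tube upright (62 mm outside, 54 mm bore). Grey round foot 110 mm across with a thumb screw reaching 62 mm out; aluminium collar 77 mm across at the mouth, three brass plungers reaching 51 mm out. Origin on the tube's axis under the foot, z up; tube floor 20 mm, rim 152 mm above it
- tube_mouth (a point): centre of the tube's rim, 152 mm above the bench, z up. The mouth is a funnel, 67 mm wide at the rim, narrowing to the 54 mm bore 8 mm below it. 24 mm below the rim three sprung steel balls stand into the bore, 46 mm gap between them: the plug's taper comes to rest on them, a push of 4 to 11 N drives it past
- piston (a joint): how far the black piston (52 mm across, 22 mm thick, red seal rings) is pushed down inside the tube, m: 0 = uppermost, its top 67 mm above the tube's floor; 0.045 = hard on the floor, its top 22 mm above it (42 mm above the stand's origin). Its seals drag: it stays put and moves down only under about 7 to 9 N; on the bottom, 12 to 20 N is a firm push
- piston_top (a point): centre of the piston's upper face; z up
- plug: blue wiper plug, two black rings, 57 mm high, 0.1 kg, standing on the bench tapered end down. Origin at the centre of its underside, z up its axis. Tapers from 42 mm across at 3 mm to 50 mm at 13 mm up, 50 mm across above; grasp its upper 20 mm. Resting on the balls its underside is about 120 mm, its top 177 mm above the stand's origin; driven home 42 and 99 mm
- rammer: rammer standing upright on its foot in the saucer, 134 mm high, 0.35 kg: round steel foot 40 mm across and 12 mm thick, steel shaft 14 mm across, round dark wooden handle 30 mm across from 79 to 134 mm above its underside (grasp about 105 mm up). Origin at the centre of the foot's underside, z up its axis
- saucer: round unglazed terracotta saucer, 124 mm across the rim, 18 mm high; its flat floor, where the rammer stands, is 6 mm above the bench and 100 mm across. Origin at the centre of its underside. Loose, 0.3 kg
- glaze_jar_c: bystander: white glaze jar, 72 mm across, 101 mm high; origin at the centre of its underside
- pot_5: bystander: red round pot, 85 mm across, 82 mm high; origin at the centre of its underside
- cream_cup: bystander: cream round pot with a narrow neck, 74 mm across, 77 mm high; origin at the centre of its underside
- test_tile_1: bystander: glaze test tile with a teal end, lying flat, 75x45x10 mm; origin at the centre of its underside

How it is judged:
By the outcome, as a careful person would: the job done as asked, in the order asked, and still so for the second after the job is handed in, with the robot touching nothing.
It also fails if it takes over 61 s, if anything falls off the work surface, if the arm or the gripper's body presses on something with over 40 N, if the wrist force passes 120 N, or if a joint passes its speed limit or range.

## Working session

There is one attempt and no reset: what is moved stays moved. The work goes in short steps, Python scripts to look and compute and a shell command to move; the robot and the scene stay as the last step left them, time stands still between calls to the robot, and variables do not carry over. Pictures are saved under pics/ and viewed, at most 13 in all, crops included, and the job is handed in when it is done.

```bash
ls; mkdir -p pics; python3 - <<'E'
from cell import bot, eyes, sign_off
import cv2,numpy as np
o=bot.get_obs();print(o['t'],o['tool_pos'],o['eef_rot'],o['grip_width'])
for n in ['top','side']:
    im=eyes.camera(n);cv2.imwrite(f'pics/{n}0.png',im[:,:,::-1]);c=eyes.get_calibration(n);print(n,np.array(c['mtx']).round(1).tolist(),np.array(c['T']).round(3).tolist())
E
```

```text
cell.py
inch.py
pics
0.0 [ 0.26392616 -0.53822408  0.23021574] [[ 8.97895920e-01  4.40207263e-01 -6.94988905e-04]
 [ 4.40207792e-01 -8.97894283e-01  1.71962842e-03]
 [ 1.32966356e-04 -1.84998687e-03 -9.99998280e-01]] 0.08502963346886766
top [[519.9, 0.0, 317.9], [0.0, 519.9, 243.3], [0.0, 0.0, 1.0]] [[-0.0, -0.992, 0.129, 0.348], [-1.0, 0.0, 0.001, -0.019], [-0.001, -0.129, -0.992, 1.477], [0.0, 0.0, 0.0, 1.0]]
side [[559.9, 0.0, 317.1], [0.0, 559.9, 237.0], [0.0, 0.0, 1.0]] [[-0.977, -0.102, 0.185, 0.289], [-0.211, 0.522, -0.826, 1.136], [-0.013, -0.847, -0.532, 0.876], [0.0, 0.0, 0.0, 1.0]]
```

View pics/top0.png

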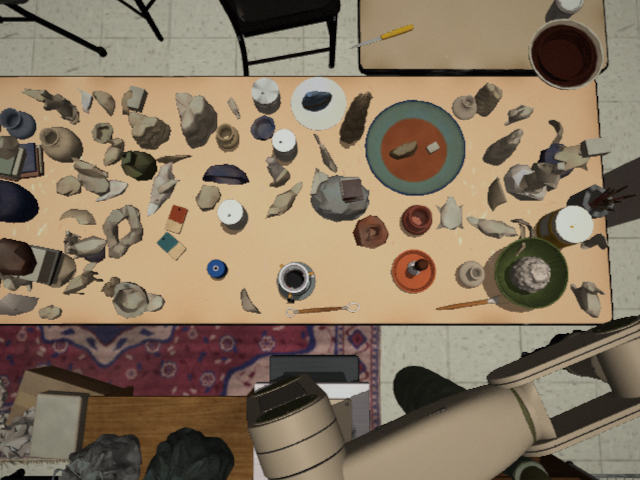

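View pics/side0.png

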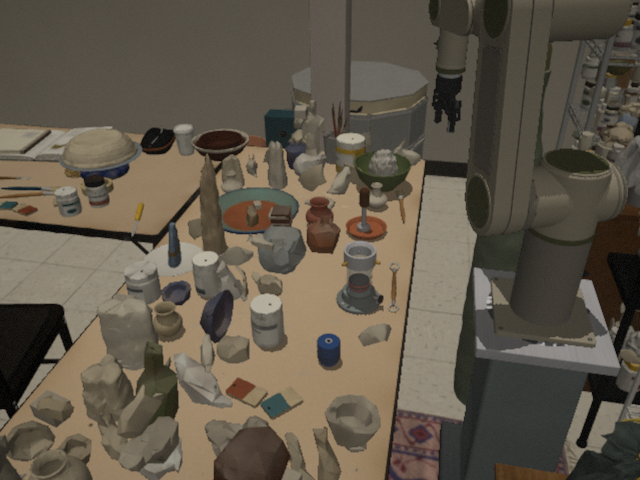

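The top view shows the plug at (217,268), the stand at (296,281), and the saucer with the rammer at (414,271). In the side view the plug is at (329,349), the tube at (359,275) and the rammer at (364,212).

```bash
cat > h.py <<'E'
import cv2,numpy as np
from cell import bot, eyes, sign_off
def ray(n,px,cal=None):
    c=cal or eyes.get_calibration(n);T=np.array(c['T']);K=np.array(c['mtx'])
    d=T[:3,:3]@np.linalg.solve(K,[px[0],px[1],1.]);return T[:3,3],d
def onz(n,px,z,cal=None):
    p,d=ray(n,px,cal);return p+d*(z-p[2])/d[2]
def proj(n,P,cal=None):
    c=cal or eyes.get_calibration(n);T=np.linalg.inv(np.array(c['T']));q=np.array(c['mtx'])@(T[:3,:3]@np.array(P)+T[:3,3]);return q[:2]/q[2]
def blobs(im,lo,hi,box,amin=15):
    x0,y0,x1,y1=box;h=cv2.cvtColor(im[y0:y1,x0:x1].copy(),cv2.COLOR_BGR2HSV)
    m=cv2.inRange(h,np.array(lo),np.array(hi));k,l,s,c=cv2.connectedComponentsWithStats(m)
    return [(s[i,:5]+[x0,y0,0,0,0],(c[i]+[x0,y0]).round(1)) for i in range(1,k) if s[i,4]>=amin]
E
python3 - <<'E'
from h import *
t=cv2.imread('pics/top0.png');s=cv2.imread('pics/side0.png')
print('plug',blobs(t,(100,120,30),(125,255,255),(195,250,240,290)));print(blobs(s,(100,120,30),(125,255,255),(300,320,350,380)))
print('saucer',blobs(t,(0,130,100),(14,255,255),(385,240,445,300)))
a=cv2.resize(t[235:310,190:450],(780,225),interpolation=cv2.INTER_CUBIC)
b=cv2.resize(s[175:375,300:430],None,fx=1.8,fy=1.8,interpolation=cv2.INTER_CUBIC)
o=np.zeros((225+360,780,3),np.uint8);o[:225]=a;o[225:225+b.shape[0],:b.shape[1]]=b
cv2.imwrite('pics/c1.png',o)
E
```

```text
plug [(array([208, 260,  18,  17, 214]), array([216.4, 268.2]))]
[(array([318, 334,  21,  16, 210]), array([328.1, 341.5]))]
saucer [(array([ 392,  249,   44,   44, 1192]), array([412.8, 271.6]))]
```

View pics/c1.png

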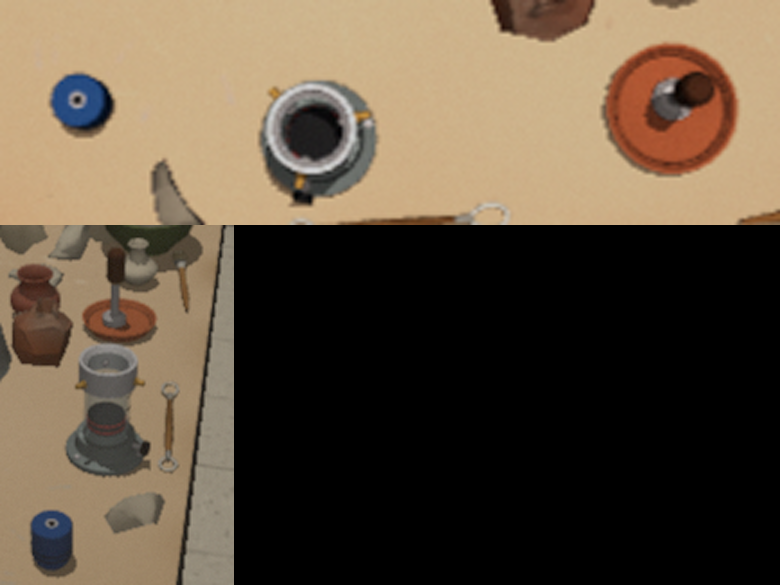

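The crop shows the plug's top centre at (215.7,268.3), the mouth ring centre at (294.3,278.3) and the rammer's handle top at (421.7,264.3). The saucer is centred near (414,271), with the rammer's foot a little up and left of its middle.

```bash
python3 - <<'E'
from h import *
P={}
P['plug']=onz('top',(215.7,268.3),.057);print('plug',P['plug'],onz('side',(328.9,341),.057))
print('mouth',onz('top',(294.3,278.3),.152),onz('side',(300+108/1.8,175+(360-225)/1.8),.152), 'foot',onz('top',(296.7,281.3),.01))
print('ram',onz('top',(421.7,264.3),.14),onz('side',(300+117/1.8,175+(252-225)/1.8),.14),'foot',onz('side',(300+115/1.8,175+(319-225)/1.8),.018))
print('saucer',onz('top',(413.7,270.7),.018),onz('side',(300+120/1.8,175+(320-225)/1.8),.018))
E
```

```text
plug [0.46443968 0.26298099 0.057     ] [0.46269653 0.26537632 0.057     ]
mouth [0.43107232 0.04313314 0.152     ] [0.43103133 0.04920311 0.152     ] foot [0.43148192 0.04295322 0.01      ]
ram [ 0.46783411 -0.28476995  0.14      ] [ 0.46502089 -0.27771231  0.14      ] foot [ 0.46395581 -0.2750853   0.018     ]
saucer [ 0.46069978 -0.28608505  0.018     ] [ 0.45547458 -0.27349941  0.018     ]
```

```bash
python3 inch.py '0.2 -0.237 0;0.2 -0.237 0;0.2 -0.237 0;0.2 -0.237 0;0.2 -0.237 0' 2>&1 | tail -3; python3 inch.py '0.2 -0.237 0 0 0 0;0.2 -0.237 0 0 0 0;0.2 -0.237 0 0 0 0;0.2 -0.237 0 0 0 0;0.2 -0.237 0 0 0 0'
```

```text
connect(sys.argv[1:4])
    ~~~~~~~^^^^^^^^^^^^^^^
ValueError: each row has 6 numbers
t: 0.72
tool_pos: [0.3393, -0.2358, 0.2309]
eef_rot: [[0.898, 0.44, -0.0], [0.44, -0.898, 0.0], [0.0, -0.0, -1.0]]
ft_force: [0.1, 0.9, 0.5]
grip_width: 0.0855
finger_force: 0.0
```

```bash
python3 inch.py '0.2 -0.237 0 0 0 0;0.2 -0.237 0 0 0 0;0.2 -0.237 0 0 0 0;0.2 -0.237 0 0 0 0;0.2 -0.237 0 0 0 0';python3 inch.py '0.14 -0.16 0.04 0 0 0;0.14 -0.16 0.04 0 0 0;0.14 -0.16 0.04 0 0 0;0.14 -0.16 0.04 0 0 0;0.14 -0.16 0.04 0 0 0'|head -2; python3 - <<'E'
from h import *
import json
c=eyes.get_calibration('wrist');o=bot.get_obs();im=eyes.camera('wrist')[:,:,::-1];cv2.imwrite('pics/w1.png',im)
print(o['tool_pos'],np.array(c['T']).round(3),c['mtx'])
print(blobs(im,(100,120,30),(125,255,255),(0,0,640,480),200))
E
```

```text
t: 1.35
tool_pos: [0.4146, 0.0651, 0.2313]
eef_rot: [[0.898, 0.44, 0.001], [0.44, -0.898, -0.0], [0.0, 0.0, -1.0]]
ft_force: [0.8, -1.3, 0.1]
grip_width: 0.0854
finger_force: 0.0
t: 1.98
tool_pos: [0.4691, 0.2697, 0.1898]
[0.46907135 0.26972658 0.1897776 ] [[ 0.444 -0.85  -0.284  0.541]
 [-0.896 -0.421 -0.14   0.306]
 [-0.     0.317 -0.948  0.332]
 [ 0.     0.     0.     1.   ]] [[363.10090574   0.         317.88001405]
 [  0.         363.10090574 236.81185318]
 [  0.           0.           1.        ]]
[]
```

View pics/w1.png

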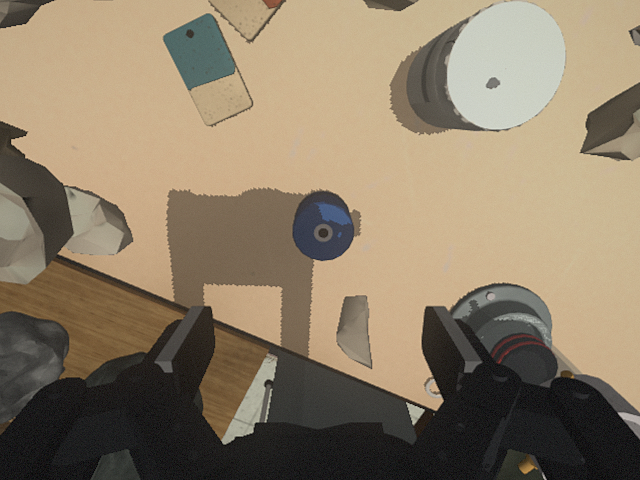

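The plug's top is at (323,233), clear of its neighbours; the stand's foot and the red seal rings are at the lower right, around (520,345).

```bash
python3 - <<'E'
from h import *
im=cv2.imread('pics/w1.png')
print(blobs(im,(100,100,20),(125,255,255),(270,170,380,280),200))
o=bot.get_obs();R=np.array(o['eef_rot']);p=np.array(o['tool_pos'])
g=onz('wrist',(323,233),.057);print(g,p,R.T@(np.array([g[0],g[1],.028])-p))
E
```

```text
[(array([318, 204,  33,  21, 397]), array([333.2, 213.9]))]
[0.463552   0.26139944 0.057     ] [0.46925081 0.26853157 0.19029837] [-0.00790873  0.00385474  0.16231666]
```

```bash
python3 inch.py '-0.007 0.0035 0.06 0 0 0;-0.007 0.0035 0.11 0 0 0;-0.007 0.0035 0.15 0 0 0;-0.007 0.0035 0.162 0 0 0;-0.007 0.0035 0.162 0 0 0';python3 inch.py '0 0 0 0 0 0;0 0 0 0 0 0;0 0 0 0 0 0;0 0 0 0 0 0;0 0 0 0 0 0' 0.03
```

```text
t: 2.65
tool_pos: [0.4653, 0.2613, 0.0297]
eef_rot: [[0.898, 0.439, -0.0], [0.439, -0.898, -0.0], [-0.001, 0.0, -1.0]]
ft_force: [0.3, 0.5, -0.6]
grip_width: 0.0855
finger_force: 0.0
t: 3.28
tool_pos: [0.4669, 0.2629, 0.0316]
eef_rot: [[0.898, 0.44, 0.004], [0.44, -0.898, 0.002], [0.004, 0.0, -1.0]]
ft_force: [-0.9, 0.4, 7.1]
grip_width: 0.0484
finger_force: 62.8
```

```bash
python3 inch.py '0 0 -0.06 0 0 0;0 0 -0.12 0 0 0;0 0 -0.18 0 0 0;0 0 -0.18 0 0 0';python3 inch.py '-0.04 0.036 0 0 0 0;-0.08 0.072 0 0 0 0;-0.12 0.108 0 0 0 0;-0.16 0.145 0 0 0 0;-0.199 0.182 0 0 0 0';python3 inch.py '0 0 0 0 0 0;0 0 0 0 0 0' | head -2
python3 - <<'E'
from h import *
c=eyes.get_calibration('wrist');o=bot.get_obs();im=eyes.camera('wrist')[:,:,::-1];cv2.imwrite('pics/w2.png',im)
print(o['tool_pos'],o['ft_force'])
E
```

```text
t: 3.78
tool_pos: [0.4687, 0.2637, 0.217]
eef_rot: [[0.898, 0.44, 0.012], [0.44, -0.898, 0.005], [0.013, 0.001, -1.0]]
ft_force: [1.3, -0.6, -1.5]
grip_width: 0.0483
finger_force: 62.6
t: 4.4
tool_pos: [0.3655, 0.0098, 0.2086]
eef_rot: [[0.898, 0.441, -0.0], [0.441, -0.898, -0.0], [-0.0, 0.0, -1.0]]
ft_force: [0.5, -0.8, -0.7]
grip_width: 0.0478
finger_force: 62.5
t: 4.65
tool_pos: [0.3666, 0.0111, 0.209]
[0.36659253 0.01106855 0.20899093] [ 0.20660642  0.60639712 -0.88034424]
```

View pics/w2.png

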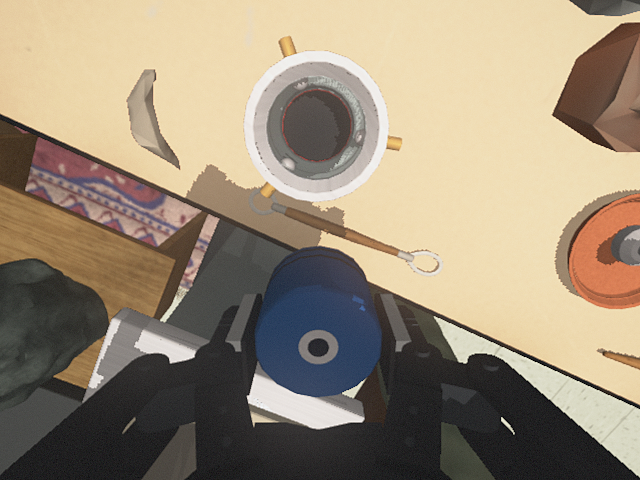

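The wrist view shows the mouth ring centred near (317,125) with all three balls and the black piston visible. The plug sits square in the fingers with its top centre at (318,347).

```bash
python3 - <<'E'
from h import *
im=cv2.imread('pics/w2.png');hs=cv2.cvtColor(im,cv2.COLOR_BGR2HSV)
m=cv2.inRange(hs,np.array((0,0,170)),np.array((179,45,255)));m[:35]=0;m[215:]=0;m[:,:230]=0;m[:,400:]=0
m=cv2.morphologyEx(m,cv2.MORPH_OPEN,np.ones((3,3)))
cs,_=cv2.findContours(m,cv2.RETR_CCOMP,cv2.CHAIN_APPROX_NONE)
o=bot.get_obs();p=np.array(o['tool_pos']);R=np.array(o['eef_rot'])
for c in cs:
    if len(c)>100:
        e=cv2.fitEllipse(c);g=onz('wrist',e[0],.152)
        q=np.array([onz('wrist',x[0],.152)[:2] for x in c],np.float32);print(e,g,'circle',cv2.minEnclosingCircle(q))
h=onz('wrist',(318,347),p[2]+.0254);print('plug',h,p,R.T@(h-p))
E
```

```text
((315.8116455078125, 125.76384735107422), (144.2489776611328, 150.39859008789062), 178.8393096923828) [0.43382073 0.04611064 0.152     ] circle ((0.43169718980789185, 0.04508334398269653), 0.03846191614866257)
((315.85626220703125, 127.16596221923828), (98.81751251220703, 105.00587463378906), 161.79537963867188) [0.43319848 0.04577962 0.152     ] circle ((0.4329645037651062, 0.04505286365747452), 0.027743367478251457)
plug [0.3645578  0.01070133 0.2344166 ] [0.36667727 0.01157033 0.2090166 ] [-0.00228463 -0.00016629 -0.0254    ]
```

```bash
python3 inch.py '0.04 0 0 0 0 0;0.075 0 0 0 0 0;0.075 0 0 0 0 0;0.075 0 0 0 0 0';python3 inch.py '0 0 0.02 0 0 0;0 0 0.03 0 0 0;0 0 0.035 0 0 0;0 0 0.035 0 0 0'
python3 - <<'E'
from h import *
im=eyes.camera('wrist')[:,:,::-1];s=eyes.camera('side')[:,:,::-1];cv2.imwrite('pics/w3.png',np.hstack([cv2.resize(im,None,fx=.75,fy=.75),cv2.resize(s[180:320,290:410],(309,360))]))
E
```

```text
t: 5.2
tool_pos: [0.4334, 0.045, 0.2087]
eef_rot: [[0.897, 0.442, -0.002], [0.442, -0.897, -0.0], [-0.002, -0.001, -1.0]]
ft_force: [-0.7, 0.4, -1.0]
grip_width: 0.048
finger_force: 62.5
t: 5.7
tool_pos: [0.4337, 0.044, 0.1743]
eef_rot: [[0.898, 0.44, -0.0], [0.44, -0.898, -0.0], [-0.0, -0.0, -1.0]]
ft_force: [0.9, 0.1, -1.6]
grip_width: 0.0476
finger_force: 62.5
```

View pics/w3.png

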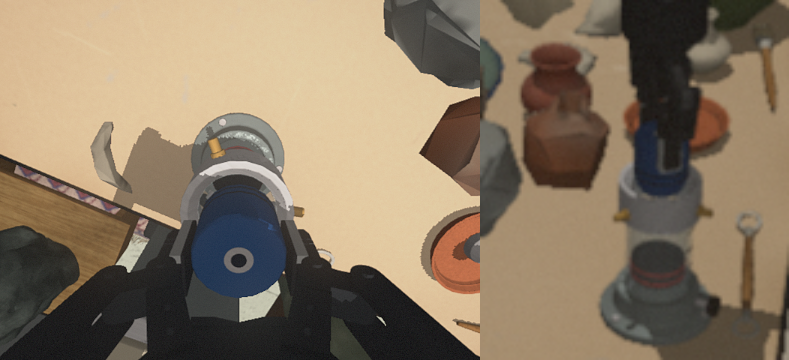

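The plug is entering the mouth and is centred (collar 182–293, plug 191–287 in the left half). In the side view it stands upright.

```bash
python3 inch.py '0 0 0.005 0 0 0;0 0 0.01 0 0 0;0 0 0.014 0 0 0;0 0 0.014 0 0 0';
```

```text
t: 6.3
tool_pos: [0.4336, 0.044, 0.1597]
eef_rot: [[0.898, 0.44, -0.001], [0.44, -0.898, 0.0], [-0.001, -0.0, -1.0]]
ft_force: [-1.1, 0.5, -1.0]
grip_width: 0.0479
finger_force: 62.5
```

```bash
python3 inch.py '0 0 0.002 0 0 0;0 0 0.004 0 0 0;0 0 0.004 0 0 0;0 0 0.004 0 0 0';python3 inch.py '0 0 0 0 0 0;0 0 0 0 0 0;0 0 0 0 0 0;0 0 0 0 0 0' 0.07;python3 inch.py '0 0 -0.02 0 0 0;0 0 -0.05 0 0 0;0 0 -0.09 0 0 0;0 0 -0.09 0 0 0;0 0 -0.09 0 0 0' 0.085
python3 - <<'E'
from h import *
im=eyes.camera('wrist')[:,:,::-1];s=eyes.camera('side')[:,:,::-1];cv2.imwrite('pics/s4.png',s);cv2.imwrite('pics/w4f.png',im);cv2.imwrite('pics/w4.png',np.hstack([cv2.resize(im,None,fx=.75,fy=.75),cv2.resize(s[180:320,290:410],(309,360))]))
E
```

```text
t: 6.8
tool_pos: [0.434, 0.044, 0.1564]
eef_rot: [[0.898, 0.44, 0.0], [0.44, -0.898, 0.0], [0.0, 0.0, -1.0]]
ft_force: [-0.0, 0.9, -0.4]
grip_width: 0.0477
finger_force: 62.5
t: 7.3
tool_pos: [0.434, 0.044, 0.1564]
eef_rot: [[0.898, 0.44, 0.0], [0.44, -0.898, -0.0], [0.0, 0.0, -1.0]]
ft_force: [-0.2, -0.4, -0.8]
grip_width: 0.07
finger_force: 0.0
t: 7.92
tool_pos: [0.4338, 0.044, 0.2458]
eef_rot: [[0.898, 0.44, -0.0], [0.44, -0.898, 0.0], [-0.0, -0.0, -1.0]]
ft_force: [0.1, 0.9, -0.3]
grip_width: 0.0849
finger_force: 0.0
```

View pics/w4.png

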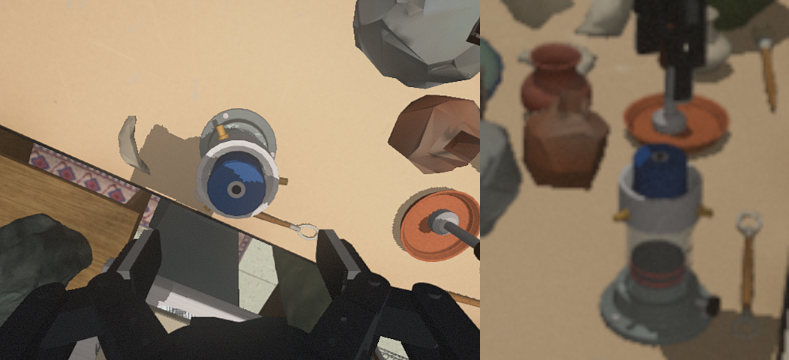

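The plug stands upright on the balls in the mouth, its hole at (315,252) in full-size pixels. The piston is unmoved and the gripper is clear.

```bash
python3 - <<'E'
from h import *
print('plug',onz('wrist',(314.7,252),.177))
E
python3 inch.py '-0.02 0.055 0 0 0 0;-0.04 0.11 0 0 0 0;-0.06 0.165 0 0 0 0;-0.08 0.215 0 0 0 0;-0.1 0.265 0 0 0 0' |head -2;python3 inch.py '-0.014 0.043 0 0 0 0;-0.014 0.043 0 0 0 0;-0.014 0.043 0 0 0 0;-0.014 0.043 0 0 0 0'
python3 - <<'E'
from h import *
im=eyes.camera('wrist')[:,:,::-1];cv2.imwrite('pics/w5.png',im)
E
```

```text
plug [0.43268781 0.04624409 0.177     ]
t: 8.65
tool_pos: [0.4601, -0.2395, 0.2448]
t: 9.15
tool_pos: [0.4671, -0.2815, 0.2459]
eef_rot: [[0.897, 0.441, -0.0], [0.441, -0.897, 0.001], [-0.0, -0.001, -1.0]]
ft_force: [0.8, -0.1, -1.0]
grip_width: 0.085
finger_force: 0.0
```

View pics/w5.png

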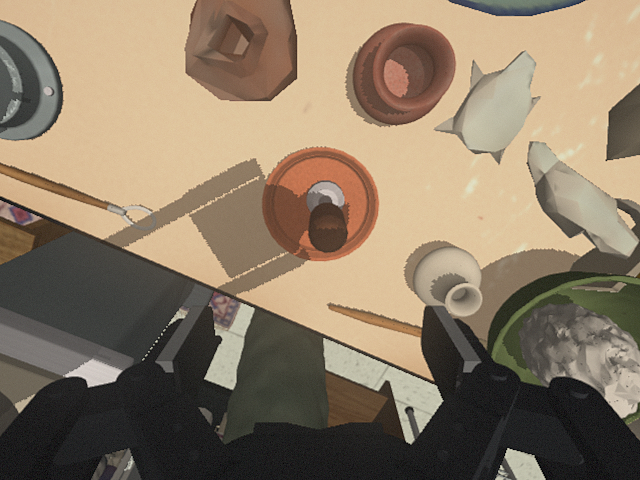

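The rammer's handle top is at (328,234), its foot at about (325,201), and the saucer rim centre at (320.5,204). The cream cup is nearby at (450,280).

```bash
python3 - <<'E'
from h import *
o=bot.get_obs();R=np.array(o['eef_rot']);p=np.array(o['tool_pos'])
h=onz('wrist',(328,234),.14);f=onz('wrist',(325,201),.015);s=onz('wrist',(320.5,204),.018)
c=onz('wrist',(463,299),.077)
print(h,f,'saucer',s,'cup',c)
g=(h+f)/2;print(R.T@(np.array([g[0],g[1],.092])-p),R.T@(s-p),R.T@(c-p))
E
```

```text
[ 0.47030017 -0.28787696  0.14      ] [ 0.46679037 -0.2897704   0.015     ] saucer [ 0.46243842 -0.28664008  0.018     ] cup [ 0.45171192 -0.44386088  0.077     ]
[-0.00206287  0.00712426  0.1541917 ] [-0.00658347  0.00248926  0.22819266] [-0.08560935  0.13880996  0.16915018]
```

```bash
python3 inch.py '-0.001 0.0065 0.05 0 0 0;-0.001 0.0065 0.1 0 0 0;-0.001 0.0065 0.14 0 0 0;-0.001 0.0065 0.153 0 0 0;-0.001 0.0065 0.153 0 0 0';python3 inch.py '0 0 0 0 0 0;0 0 0 0 0 0;0 0 0 0 0 0;0 0 0 0 0 0;0 0 0 0 0 0' 0.01
```

```text
t: 9.82
tool_pos: [0.4691, -0.2884, 0.0934]
eef_rot: [[0.898, 0.441, -0.001], [0.441, -0.898, 0.0], [-0.0, -0.001, -1.0]]
ft_force: [0.5, -0.4, 0.9]
grip_width: 0.0847
finger_force: 0.0
t: 10.45
tool_pos: [0.4696, -0.2892, 0.0945]
eef_rot: [[0.898, 0.44, 0.001], [0.44, -0.898, -0.0], [0.001, 0.001, -1.0]]
ft_force: [-1.2, 2.6, 6.5]
grip_width: 0.0284
finger_force: 59.2
```

```bash
python3 inch.py '0 0 -0.02 0 0 0;0 0 -0.08 0 0 0;0 0 -0.14 0 0 0;0 0 -0.2 0 0 0;0 0 -0.2 0 0 0';python3 inch.py '0.02 -0.055 0 0 0 0;0.04 -0.11 0 0 0 0;0.06 -0.165 0 0 0 0;0.08 -0.215 0 0 0 0;0.1 -0.265 0 0 0 0' |head -2;python3 inch.py '0.014 -0.05 0 0 0 0;0.014 -0.05 0 0 0 0;0.014 -0.05 0 0 0 0;0.014 -0.05 0 0 0 0'
python3 - <<'E'
from h import *
im=eyes.camera('wrist')[:,:,::-1];s=eyes.camera('side')[:,:,::-1];cv2.imwrite('pics/s6f.png',s);cv2.imwrite('pics/w6f.png',im);cv2.imwrite('pics/w6.png',np.hstack([cv2.resize(im,None,fx=.75,fy=.75),cv2.resize(s[140:300,290:410],(270,360))]))
o=bot.get_obs();print(o['tool_pos'],proj('wrist',(0.4325,.0453,.177)))
E
```

```text
t: 11.08
tool_pos: [0.4714, -0.2907, 0.3016]
eef_rot: [[0.898, 0.44, 0.01], [0.44, -0.898, -0.008], [0.006, 0.011, -1.0]]
ft_force: [1.2, -0.3, -2.7]
grip_width: 0.0285
finger_force: 60.4
t: 11.7
tool_pos: [0.4412, -0.0054, 0.2925]
t: 12.2
tool_pos: [0.4328, 0.043, 0.2929]
eef_rot: [[0.899, 0.439, -0.001], [0.439, -0.899, -0.0], [-0.001, -0.0, -1.0]]
ft_force: [0.6, -0.2, -3.2]
grip_width: 0.0284
finger_force: 61.5
[0.43290872 0.04297112 0.29309403] [315.11126405 228.91469648]
```

View pics/w6.png

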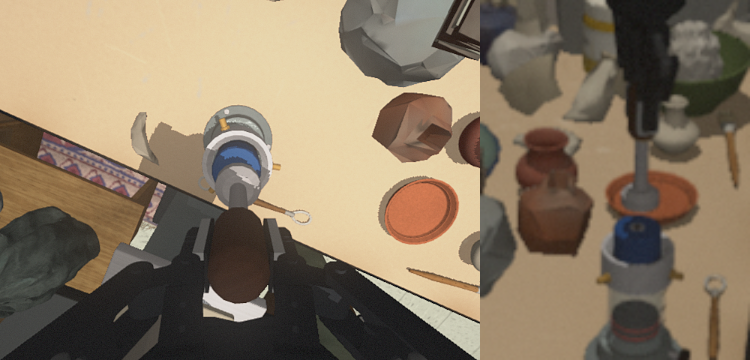

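The rammer hangs vertically over the plug, its foot at about x=240 against the plug's 239 in the shrunken view. The saucer is undisturbed.

```bash
python3 inch.py '0.0007 -0.0013 0.01 0 0 0;0.0007 -0.0013 0.02 0 0 0;0.0007 -0.0013 0.024 0 0 0;0.0007 -0.0013 0.028 0 0 0;0.0007 -0.0013 0.031 0 0 0';python3 inch.py '0 0 0.003 0 0 0;0 0 0.006 0 0 0;0 0 0.01 0 0 0;0 0 0.014 0 0 0;0 0 0.018 0 0 0'
```

```text
t: 12.92
tool_pos: [0.4332, 0.0454, 0.2627]
eef_rot: [[0.898, 0.44, 0.001], [0.44, -0.898, -0.0], [0.001, 0.001, -1.0]]
ft_force: [-0.4, -0.1, 1.3]
grip_width: 0.0282
finger_force: 62.1
t: 13.55
tool_pos: [0.4329, 0.0455, 0.244]
eef_rot: [[0.898, 0.44, 0.0], [0.44, -0.898, 0.0], [0.0, -0.0, -1.0]]
ft_force: [-0.4, -0.8, -0.8]
grip_width: 0.0283
finger_force: 61.9
```

```bash
python3 inch.py '0 0 0.005 0 0 0;0 0 0.01 0 0 0;0 0 0.014 0 0 0;0 0 0.017 0 0 0;0 0 0.02 0 0 0';python3 inch.py '0 0 0.005 0 0 0;0 0 0.01 0 0 0;0 0 0.014 0 0 0;0 0 0.017 0 0 0;0 0 0.02 0 0 0'
```

```text
t: 14.18
tool_pos: [0.4329, 0.0455, 0.2241]
eef_rot: [[0.898, 0.44, -0.0], [0.44, -0.898, -0.0], [-0.0, -0.0, -1.0]]
ft_force: [-0.6, -0.7, -0.0]
grip_width: 0.0282
finger_force: 61.9
t: 14.8
tool_pos: [0.433, 0.0456, 0.2046]
eef_rot: [[0.898, 0.44, 0.0], [0.44, -0.898, 0.0], [0.001, 0.0, -1.0]]
ft_force: [-2.0, 0.7, 5.4]
grip_width: 0.0283
finger_force: 62.4
```

```bash
python3 inch.py '0 0 0.004 0 0 0;0 0 0.008 0 0 0;0 0 0.012 0 0 0;0 0 0.014 0 0 0;0 0 0.015 0 0 0';python3 inch.py '0 0 0.001 0 0 0;0 0 0.002 0 0 0;0 0 0.002 0 0 0'
```

```text
t: 15.42
tool_pos: [0.4329, 0.0455, 0.1891]
eef_rot: [[0.898, 0.44, -0.0], [0.44, -0.898, 0.0], [-0.0, -0.0, -1.0]]
ft_force: [-1.9, 1.2, 4.2]
grip_width: 0.0286
finger_force: 62.4
t: 15.8
tool_pos: [0.433, 0.0455, 0.1875]
eef_rot: [[0.898, 0.44, 0.0], [0.44, -0.898, 0.0], [0.0, 0.0, -1.0]]
ft_force: [-1.5, 1.0, 5.8]
grip_width: 0.0286
finger_force: 62.4
```

```bash
python3 inch.py '0 0 0.001 0 0 0;0 0 0.001 0 0 0';python3 inch.py '0 0 0.001 0 0 0;0 0 0.001 0 0 0'
```

```text
t: 16.05
tool_pos: [0.4334, 0.0456, 0.1875]
eef_rot: [[0.898, 0.44, 0.001], [0.44, -0.898, 0.0], [0.001, 0.0, -1.0]]
ft_force: [-3.4, 1.5, 10.9]
grip_width: 0.0283
finger_force: 63.2
t: 16.3
tool_pos: [0.4337, 0.0457, 0.1874]
eef_rot: [[0.898, 0.44, 0.002], [0.44, -0.898, 0.0], [0.002, 0.001, -1.0]]
ft_force: [-5.2, 1.2, 16.4]
grip_width: 0.0281
finger_force: 63.9
```

Position and force both agree: the piston is hard on the bottom. Next I withdraw the rammer and look.

```bash
python3 inch.py '0 0 0 0 0 0;0 0 -0.02 0 0 0;0 0 -0.06 0 0 0;0 0 -0.109 0 0 0;0 0 -0.109 0 0 0';python3 inch.py '-0.014 0.05 0 0 0 0;-0.034 0.1 0 0 0 0;-0.054 0.15 0 0 0 0;-0.074 0.2 0 0 0 0;-0.094 0.25 0 0 0 0'
python3 - <<'E'
from h import *
im=eyes.camera('wrist')[:,:,::-1];s=eyes.camera('side')[:,:,::-1];cv2.imwrite('pics/w7.png',np.hstack([cv2.resize(im,None,fx=.75,fy=.75),cv2.resize(s[140:320,290:410],(240,360))]))
o=bot.get_obs();p=o['tool_pos'];R=np.array(o['eef_rot']);print(p,R.T@(np.array([.4692,-.2885,.0955])-p))
E
```

```text
t: 16.92
tool_pos: [0.4349, 0.0453, 0.2981]
eef_rot: [[0.898, 0.44, 0.007], [0.44, -0.898, -0.0], [0.006, 0.004, -1.0]]
ft_force: [0.0, -0.1, -3.8]
grip_width: 0.0282
finger_force: 61.6
t: 17.55
tool_pos: [0.4578, -0.222, 0.292]
eef_rot: [[0.898, 0.44, -0.002], [0.44, -0.898, 0.001], [-0.001, -0.002, -1.0]]
ft_force: [0.2, -0.3, -1.9]
grip_width: 0.0284
finger_force: 61.6
[ 0.45719826 -0.22488255  0.29128806] [-0.01623277  0.06275318  0.19576191]
```

View pics/w7.png

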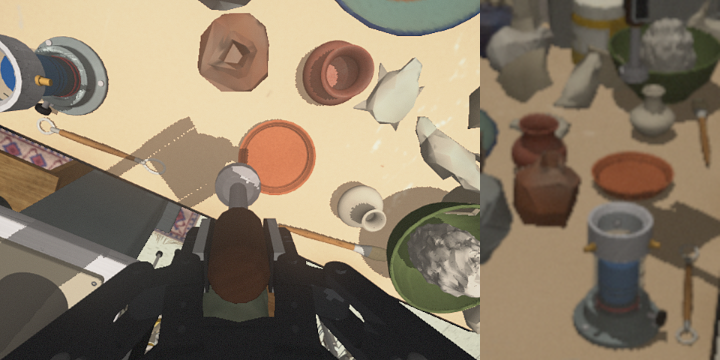

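The plug is down at the bottom of the tube on the piston, with no gap showing in the side view at (618,285). The saucer is free at (277,158).

```bash
python3 inch.py '-0.01 0.03 0 0 0 0;-0.02 0.0605 0 0 0 0;-0.02 0.0605 0 0 0 0;-0.02 0.0605 0 0 0 0';python3 inch.py '0 0 0.05 0 0 0;0 0 0.1 0 0 0;0 0 0.15 0 0 0;0 0 0.18 0 0 0;0 0 0.188 0 0 0';python3 inch.py '0 0 0.002 0 0 0;0 0 0.004 0 0 0;0 0 0.004 0 0 0'
```

```text
t: 18.15
tool_pos: [0.4667, -0.2827, 0.2927]
eef_rot: [[0.898, 0.44, -0.002], [0.44, -0.898, 0.002], [-0.001, -0.002, -1.0]]
ft_force: [-0.3, 1.0, -3.6]
grip_width: 0.0286
finger_force: 62.2
t: 18.77
tool_pos: [0.4656, -0.2812, 0.1034]
eef_rot: [[0.897, 0.441, -0.004], [0.441, -0.897, 0.003], [-0.002, -0.005, -1.0]]
ft_force: [0.2, -0.2, -4.3]
grip_width: 0.0285
finger_force: 62.2
t: 19.15
tool_pos: [0.468, -0.284, 0.1037]
eef_rot: [[0.898, 0.44, 0.002], [0.44, -0.898, -0.001], [0.001, 0.002, -1.0]]
ft_force: [0.7, 0.7, -3.1]
grip_width: 0.028
finger_force: 62.2
```

```bash
python3 inch.py '-0.003 0.002 0.004 0 0 0;-0.003 0.002 0.007 0 0 0;-0.003 0.002 0.007 0 0 0';python3 inch.py '0 0 0.001 0 0 0;0 0 0.002 0 0 0;0 0 0.002 0 0 0'
```

```text
t: 19.52
tool_pos: [0.4651, -0.2865, 0.0949]
eef_rot: [[0.898, 0.44, -0.001], [0.44, -0.898, 0.0], [-0.0, -0.001, -1.0]]
ft_force: [-0.5, -0.4, -1.9]
grip_width: 0.0281
finger_force: 62.3
t: 19.9
tool_pos: [0.4657, -0.2867, 0.0946]
eef_rot: [[0.898, 0.44, 0.0], [0.44, -0.898, -0.0], [0.0, 0.0, -1.0]]
ft_force: [-4.9, 3.3, 7.0]
grip_width: 0.0278
finger_force: 63.5
```

```bash
python3 inch.py '0 0 -0.0015 0 0 0;0 0 -0.0015 0 0 0;0 0 -0.0015 0 0 0';python3 inch.py '0 0 0 0 0 0;0 0 0 0 0 0;0 0 0 0 0 0;0 0 0 0 0 0;0 0 0 0 0 0' 0.085;python3 inch.py '0 0 -0.02 0 0 0;0 0 -0.06 0 0 0;0 0 -0.11 0 0 0;0 0 -0.15 0 0 0;0 0 -0.15 0 0 0'
python3 - <<'E'
from h import *
im=eyes.camera('wrist')[:,:,::-1];s=eyes.camera('side')[:,:,::-1];cv2.imwrite('pics/w8.png',np.hstack([cv2.resize(im,None,fx=.75,fy=.75),cv2.resize(s[140:320,290:410],(240,360))]))
E
```

```text
t: 20.27
tool_pos: [0.4654, -0.2866, 0.0946]
eef_rot: [[0.898, 0.44, -0.0], [0.44, -0.898, 0.0], [-0.0, -0.0, -1.0]]
ft_force: [-0.9, 0.4, -3.3]
grip_width: 0.0285
finger_force: 62.4
t: 20.9
tool_pos: [0.4654, -0.2866, 0.0948]
eef_rot: [[0.898, 0.44, 0.0], [0.44, -0.898, -0.0], [0.0, 0.0, -1.0]]
ft_force: [-0.0, -0.1, -0.1]
grip_width: 0.0849
finger_force: 0.0
t: 21.52
tool_pos: [0.4673, -0.288, 0.2496]
eef_rot: [[0.898, 0.44, 0.006], [0.44, -0.898, -0.005], [0.004, 0.007, -1.0]]
ft_force: [0.2, 0.3, -0.8]
grip_width: 0.0851
finger_force: 0.0
```

View pics/w8.png

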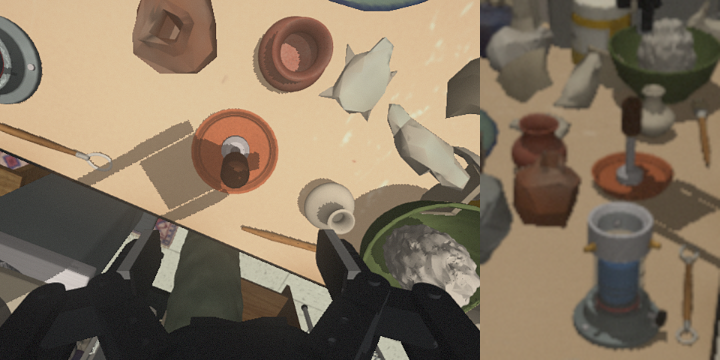

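The rammer stands upright in the middle of the saucer (handle at (235,170), rim centre at (235,151)), the plug is home, and the neighbours are where they were.

```bash
python3 -c "
from cell import bot, eyes, sign_off
print(sign_off())"
```

```text
the job is handed in; nothing more can be done
None
```

The plug is driven home with the piston hard on the tube's floor (a push of about 16–20 N, no gap showing), the rammer stands upright in the saucer, the things around looked undisturbed, and the job was handed in at about 22 s.

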